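# Load the scent capsule into the bedside diffuser

### The arm

A 6-joint arm with a two-finger parallel gripper is mounted at the origin on the work surface. World frame = base frame: x ahead of the robot, y to its left, z up, the work surface at z = 0. Lengths are in mm, angles in rad, forces in N, time in s.
With the tool pointing down it reaches from about 400 to 925 mm from the base axis. Payload 12.5 kg.
Tool frame: the origin (TCP) lies on the centre line of the jaws, within the pads' length; the fingertips stand 14 mm ahead of it and the grasp point (between the pads) lies 5 mm behind it; z points along the fingers, y is the direction in which the jaws open and shut (so a half turn about z gives the same grasp; the last joint's range is limited). The gripper opens to 95 mm and grips with 3 to 60 N. Pads are 20 mm wide; open, the fingers measure 119 mm over their backs; the gripper's body (75 mm by 180 mm) begins 59 mm behind the grasp point.
Start: joints at [-1.208, 0.491, 1.559, -0, 1.092, -0.106], TCP at [282.409, -557.575, 228.661] pointing down, gripper open.
Joint ranges: [-3.1, 3.1], [-0.84, 2.19], [0.05, 2.79], [-1.13, 4.28], [0.06, 2.93], [-2.69, 2.69]. Speed limits (rad/s): [2.22, 2.22, 2.79, 3.14, 3.14, 3.14].

### API

Orientations are given as [roll, pitch, yaw] about the fixed x, y, z axes, in that order (R = Rz(yaw) Ry(pitch) Rx(roll)).
In Python, from cell import * gives the robot as it stands.
- The arm moves only by the tool play_rows, never from a script. Its argument "moves" is a list of rows, each a list of 7 numbers: the shift along the tool's x, y, z in m, then the turn, a rotation vector about the tool's x, y, z in rad, then the opening in per cent of the stroke, from 0 (shut) to 100 (fully open). In form: [[tx, ty, tz, ax, ay, az, claw], ...]. A call has 1 to 8 rows; each row shifts and turns the pose as measured when the row begins, along the tool's axes as they then stand; what a row does not reach is not made up. A row lasts 1/10 s, in which the tool goes at most 50 mm and 8.59 degrees, less where a joint would pass 70% of its speed; a pose out of reach is approached as far as the arm can. A call is refused whole if a number of a shift passes 0.05 or a number of a turn 0.15, either way. A call with a gripper value outside its range is refused whole. The fingers move at their own pace and stop on an object; the grip force is fixed at half the most. Time passes only in rows, so rows that do not move let the fingers close. It gives the time, the measured TCP pose, the force and the opening at its end, in the units of the state.
- state(): the state, without advancing time (a new reading comes with each control period).
- read_camera(name): name is "scene" or "top"; returns a dict with "img" (420x560x3 uint8, red, green, blue), "fx", "fy", "cx", "cy" (pixels), "R" (3x3) and "t" (3): a world point X has camera coordinates R X + t. Camera axes: x right, y down, z forward; pixel columns grow to the right and rows downward; lengths in mm; the calibration is good to about 2 mm. A picture is of the moment at which its call begins. There is no depth.
- job_done(): hands the job in, once; it reports no verdict.
The state is a dict: "t": time; "joints": joint angles; "qvel": joint speeds; "tau": joint torques, N m; "eef_pos": TCP position; "tcp_rot": TCP orientation; "ft_force": force on the tool from outside, world axes, zero at the start; "moment": the same for the moment, N m; "opening": opening from 0.0 (shut) to 1.0 (fully open).
Only numpy, scipy, OpenCV 4.12 (cv2) and the standard library are available. Lean on these libraries where they do the work, as an engineer would, in place of code of your own. Each camera call takes 0.05 s, during which the arm holds its last target.

### The job

Stand the metal scent capsule, narrow end down, in the round cradle of the white diffuser on the nightstand. Then swing the diffuser's hinged clamp over it and press the clamp fully shut, so that it drives the capsule home and stays shut.

Things in the scene. Friction and masses are not known exactly. Their poses are not given: they have to be found in the camera images.
- capsule: Scent capsule, bare aluminium, 54 mm tall, about 60 g, standing on its narrow end. Upper 34 mm: straight cylinder 40 mm across (grip here); lower 20 mm tapers to a flat foot 28 mm across. Origin: centre of the foot's underside, z up its axis. Not to be confused with a waisted orange phone grip (23 mm high), a clear glass dome paperweight (36 mm high) and a square white gauge.
- diffuser: Fixed white box, 120 mm in x, 130 in y (-55 to 75), deck at z = 60 mm; z up. Origin on the nightstand under the cradle's axis. Cradle: round well 52 mm across at x = y = 0; its grey floor at z = 40 carries the capsule, pressed harder it sinks on a spring (1.5 N, 3 N after 10 mm) and rises when let go. White hinge posts, 14 x 22 mm, at x = -36 and 36, y = 62, up to z = 106 mm.
- clamp (a joint): Clamp angle a in rad: 0 shut (its stop), growing as it opens; starts at 1.85 to 2.2, leaning back from the cradle. Hinge line parallel to the diffuser's x, at y = 62, z = 96 mm in its frame; free end at y = 62 - 118 cos a, z = 96 + 118 sin a mm. Stiff hinge, stays where left: push of 3 N at the free end moves it, 5 N with the capsule beneath.
- clamp_end (a point): Middle of the clamp's free end, in mid-thickness. The clamp is a flat grey arm, 50 mm wide (diffuser's x), 8 mm thick, 118 mm from hinge line to this end. Shut, it lies level towards the diffuser's -y, upper face at z = 100 mm. A dark round boss under it, 62 mm from the hinge, 12 mm below mid-thickness, then holds the capsule 10 mm down: home, foot at z = 30 mm.
Not all that is in view belongs to the job. Of the things that look like the capsule, the largest one is meant.

How it is judged:
By the outcome, as a careful person would: the job done as asked, in the order asked, and still so for the second after the job is handed in, with the robot touching nothing.
It also fails if it takes over 58 s, if anything falls off the work surface, if the arm or the gripper's body presses on something with over 40 N, if the wrist force passes 120 N, or if a joint passes its speed limit or range.

## Working session

There is one attempt and no reset: what is moved stays moved. The work goes in short steps, Python scripts to look and compute and a tool call to move; the robot and the scene stay as the last step left them, time stands still between calls to the robot, and variables do not carry over. Pictures are saved under pics/ and viewed, and the job is handed in when it is done.

Besides the shell and the picture viewer there is one more tool, called by a JSON object that holds its "name" and its "arguments". play_rows: Moves the arm, as the interface text tells. Its arguments: {"type":"object","properties":{"moves":{"type":"array"}},"required":["moves"]}

```bash
ls; mkdir -p pics; python3 - <<'E'
from cell import *
import cv2
for n in ("scene","top"):
    c=read_camera(n); cv2.imwrite(f"pics/{n}0.png",c["img"][:,:,::-1]); print(n,c["fx"],c["fy"],c["cx"],c["cy"],c["R"],c["t"])
print(state())
E
```

```text
pics
scene 390.83033251150255 390.83033251150255 277.9688910709659 217.99913784420588 [[-0.09914311  0.99490743  0.0181619 ]
 [ 0.7434813   0.08619459 -0.66317874]
 [-0.66136691 -0.05224657 -0.74824067]] [ 112.33052159 -379.76593392 1089.86479088]
top 468.73238055823896 468.73238055823896 280.55613734846906 210.0926922092982 [[ 0.0015149  -0.9996457   0.0265739 ]
 [-0.99478405 -0.00421681 -0.10191621]
 [ 0.10199215 -0.02628089 -0.99443799]] [-71.07498845 576.49832613 815.10064593]
{'t': 0.1, 'joints': array([-1.20761252e+00,  4.91505814e-01,  1.55939437e+00, -7.98532566e-06,
        1.09171121e+00, -1.05609901e-01]), 'qvel': array([ 0.00123939, -0.00048857, -0.00144814,  0.00112466,  0.00058291,
       -0.00082002]), 'tau': array([ 1.21466666e-03, -6.13627625e+01, -2.58604789e+01,  6.93268888e-02,
        4.70470986e-02, -4.48366097e-05]), 'eef_pos': array([ 282.32083415, -557.37034129,  228.11410083]), 'tcp_rot': array([-3.14057883e+00, -1.00346986e-04,  4.68797343e-01]), 'ft_force': array([0.66882742, 0.51760764, 0.10296878]), 'moment': array([0.00052423, 0.01091899, 0.02572845]), 'opening': 0.9981878963309637}
```

View pics/scene0.png

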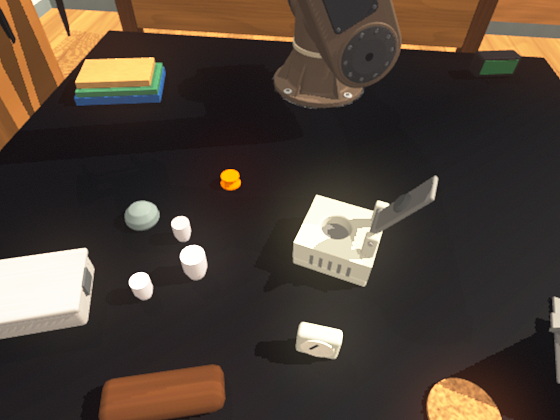

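View pics/top0.png

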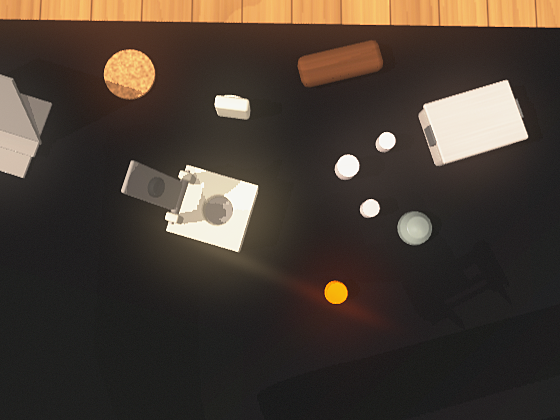

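The capsule candidates are three pale tapered cups. In the scene view they are at (194,262), (181,228) and (142,286). In the top view they are at (347,167), (370,208) and (386,142). The one at scene (194,262) / top (347,167) looks largest. I'll confirm that with enlarged crops.

```bash
python3 - <<'E'
import cv2,numpy as np
s=cv2.imread("pics/scene0.png");t=cv2.imread("pics/top0.png")
a=cv2.resize(s[205:305,115:215],(400,400),interpolation=cv2.INTER_CUBIC)
b=cv2.resize(t[125:225,315:415],(400,400),interpolation=cv2.INTER_CUBIC)
cv2.imwrite("pics/cropcap.png",np.hstack([a,b]))
a=cv2.resize(s[165:295,285:445],(480,390),interpolation=cv2.INTER_CUBIC)
b=cv2.resize(t[150:260,115:265],(532,390),interpolation=cv2.INTER_CUBIC)
cv2.imwrite("pics/cropdif.png",cv2.resize(np.hstack([a,b]),(800,308)))
for n,im,th in(("s",s,150),("t",t,150)):
    g=cv2.cvtColor(im,cv2.COLOR_BGR2GRAY)
    k,l,st,c=cv2.connectedComponentsWithStats((g>th).astype(np.uint8))
    for i in range(1,k):
        if 150<st[i,4]<9000: print(n,st[i],c[i].round(1))
E
```

```text
s [  31    0   92   78 3281] [73.6 31.7]
s [143  28 164  24 668] [221.3  34.9]
s [ 479   34   81   44 1560] [525.6  46.9]
s [401  44  55   8 238] [427.9  47.6]
s [  75   57   87   32 1882] [119.1  70.4]
s [221 169  20  21 289] [230.6 178.4]
s [ 293  195   97   91 5253] [338.2 238.8]
s [128 201  31  26 584] [143.9 212.7]
s [171 216  20  25 399] [181.2 227.7]
s [179 245  28  35 744] [193.6 261. ]
s [   0  248   95   83 6144] [ 45.3 287.6]
s [129 272  24  28 508] [141.1 284.9]
s [552 297   8  31 201] [556.1 313.1]
s [ 296  322   47   37 1312] [319.  339.7]
s [ 427  379   75   41 2077] [458.5 403.4]
t [  0   0  40  20 760] [19.4  9. ]
t [ 41   0  50  21 987] [65.5  9.5]
t [  92    0   50   21 1024] [116.2  10. ]
t [ 142    0   50   22 1043] [166.7  10.3]
t [ 193    0   48   23 1063] [216.6  10.6]
t [ 243    0   48   23 1103] [266.5  11. ]
t [ 292    0   48   24 1137] [315.7  11.4]
t [ 342    0   48   25 1182] [365.7  11.8]
t [ 391    0   48   26 1189] [414.3  12.1]
t [ 439    0   49   26 1225] [463.1  12.5]
t [ 488    0   48   27 1259] [511.6  12.9]
t [536   0  24  27 628] [547.9  12.9]
t [ 104   49   51   46 1611] [130.2  70.1]
t [   0   75   39  103 2621] [ 14.2 131.3]
t [ 419   80  109   86 5919] [472.9 122.1]
t [214  95  36  24 721] [232.  106.3]
t [376 132  20  20 299] [385.1 141.5]
t [335 154  24  25 465] [346.5 166.4]
t [ 165  165   93   87 4620] [213.3 208.3]
t [360 199  20  18 284] [369.4 207.9]
t [398 214  31  30 680] [412.7 229.1]
t [325 281  22  23 404] [335.4 292.2]
```

View pics/cropcap.png

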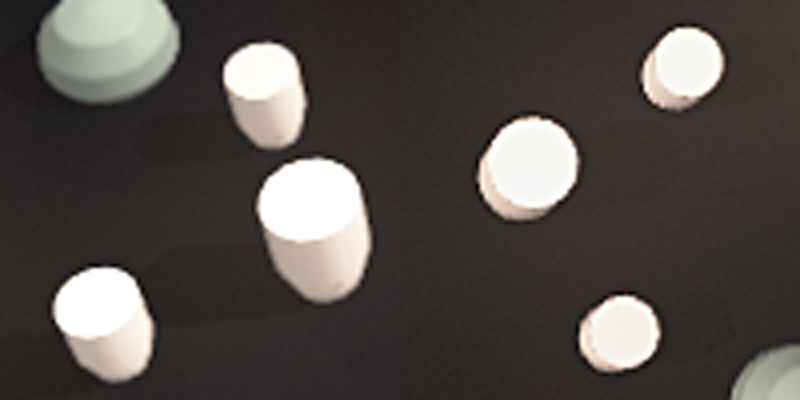

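View pics/cropdif.png

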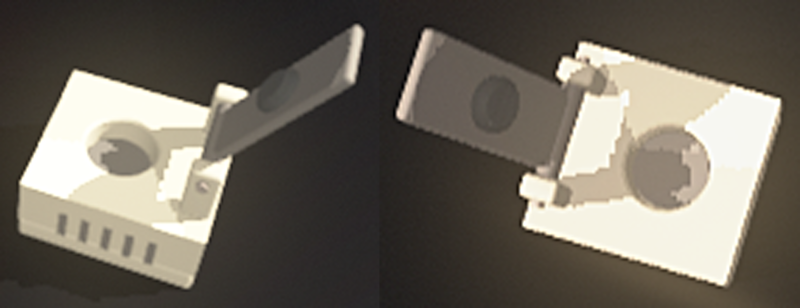

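The crops confirm it: the large cup at scene (194,262) / top (347,167) is wider and taller than the two decoys. The diffuser is at scene (338,239) / top (213,208), with its clamp leaning back. I'll enlarge further for precise features.

```bash
python3 - <<'E'
import cv2,numpy as np
s=cv2.imread("pics/scene0.png");t=cv2.imread("pics/top0.png")
cv2.imwrite("pics/ds.png",cv2.resize(s[170:290,285:445],(800,600),interpolation=cv2.INTER_CUBIC))
cv2.imwrite("pics/dt.png",cv2.resize(t[150:260,115:265],(800,587),interpolation=cv2.INTER_CUBIC))
E
```

```text
(no output)
```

View pics/ds.png

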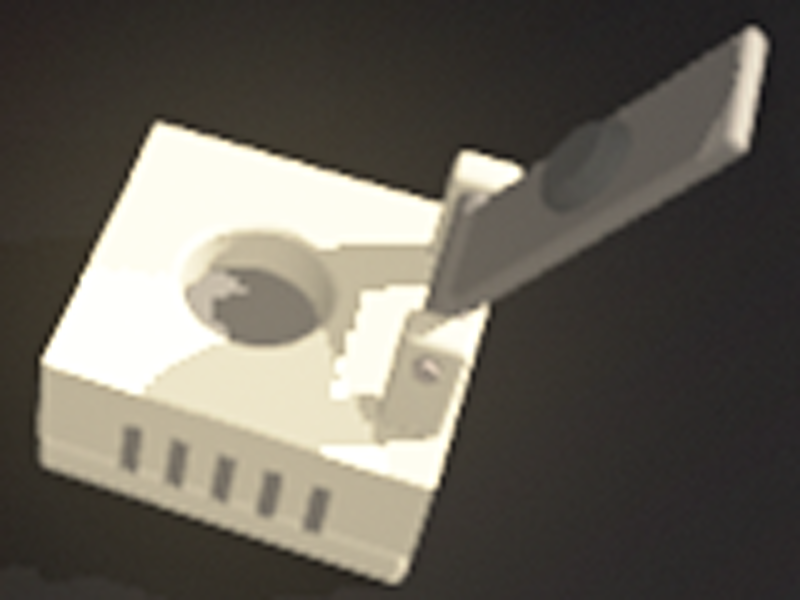

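View pics/dt.png

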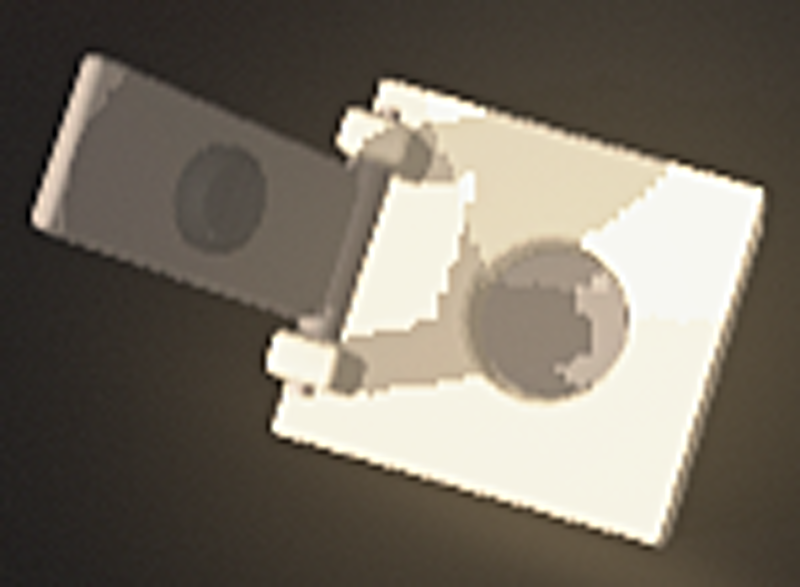

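```bash
cat > h.py <<'E'
import numpy as np, cv2, pickle, os
from cell import *
def cams():
    if not os.path.exists("cal.pkl"):
        d={}
        for n in("scene","top"):
            c=read_camera(n); c.pop("img"); d[n]=c
        pickle.dump(d,open("cal.pkl","wb"))
    return pickle.load(open("cal.pkl","rb"))
def ray(n,p):
    c=cams()[n];R=np.array(c["R"]);t=np.array(c["t"])
    d=R.T@np.array([(p[0]-c["cx"])/c["fx"],(p[1]-c["cy"])/c["fy"],1]); return -R.T@t,d/np.linalg.norm(d)
def tri(ps,pt):
    o1,d1=ray("scene",ps);o2,d2=ray("top",pt)
    A=np.stack([d1,-d2],1);k=np.linalg.lstsq(A,o2-o1,rcond=None)[0]
    a,b=o1+k[0]*d1,o2+k[1]*d2; return (a+b)/2,np.linalg.norm(a-b)
def onz(n,p,z):
    o,d=ray(n,p);return o+d*(z-o[2])/d[2]
E
python3 - <<'E'
from h import *
np.set_printoptions(precision=1,suppress=True)
S=lambda x,y:((x+.5)/5+285-.5,(y+.5)/5+170-.5)
T=lambda x,y:((x+.5)/5.333+115-.5,(y+.5)/5.333+150-.5)
P={"captop":((192,254.5,),(347.6,165),54),"rim":(S(259,288),T(550,320),60),
"C1":(S(158,122),T(652,545),60),"C2":(S(42,365),T(765,190),60),"C3":(S(432,488),T(382,80),60),
"endA":(S(740,152),T(90,55),0),"endB":(S(752,28),T(38,228),0),"boss":(S(583,165),T(220,198),0)}
for k,(a,b,z) in P.items():
    print(k,*tri(a,b), onz("scene",a,z) if z else "",onz("top",b,z) if z else "")
E
```

```text
captop [ 656. -188.   50.] 1.1868294239225747 [ 658.8 -186.1   54. ] [ 655.4 -187.9   54. ]
rim [574.8  42.4  53.6] 2.5944944748155323 [580.2  42.8  60. ] [574.1  40.4  60. ]
C1 [501.3   6.5  56.5] 0.3113340749174524 [504.9   6.2  60. ] [501.2   6.5  60. ]
C2 [617.9 -28.3  55.6] 1.540358750749321 [621.3 -27.5  60. ] [617.2 -29.2  60. ]
C3 [653.6  97.1  56.9] 0.1044236574440498 [655.8  96.4  60. ] [652.9  96.5  60. ]
endA [632.8 152.9 192.7] 0.4613311417989314  
endB [584.6 164.  194.7] 0.8277504270762933  
boss [599.8 126.2 150.3] 0.2845237864407347
```

Two-view results: the capsule top is at about (657,-187), z 50, against the stated 54. The deck is at about z 56, against 60. So the cameras share a bias of about -4 mm in z, and I use averages from both views at the known heights. The diffuser origin is about (576.5,41.5), its yaw about -0.28, and the clamp angle about 2.1. The jaws will close along the diffuser's x axis, which means tool yaw 1.29.

{"name": "play_rows", "arguments": {"moves": [[0.035,0,0,0,0,-0.1,80],[0.035,0,0,0,0,-0.1,80],[0.035,0,0,0,0,-0.1,80],[0.035,0,0,0,0,-0.1,80],[0.035,0,0,0,0,-0.1,80],[0.035,0,0,0,0,-0.1,80],[0.035,0,0,0,0,-0.1,80],[0.035,0,0,0,0,-0.1,80]]}}

```text
t: 1.0
eef_pos: [470.8, -353.1, 226.1]
tcp_rot: [-3.139, -0.001, 1.292]
ft_force: [1.1, -0.8, 0.4]
opening: 0.8
```

```bash
cat > go.py <<'E'
import sys
from h import *
np.set_printoptions(precision=4,suppress=True)
x,y,z,yaw=map(float,sys.argv[1:5])
s=state();r=s["tcp_rot"];p=s["eef_pos"]
from scipy.spatial.transform import Rotation as Ro
M=Ro.from_euler("xyz",r); D=Ro.from_euler("xyz",[np.pi,0,yaw])
print("t",s["t"],"pos",p,"rot",r,"F",s["ft_force"],"open",s["opening"])
print("shift tool [m]",M.inv().apply(np.array([x,y,z])-p)/1000,"turn",(M.inv()*D).as_rotvec(),"shift in final axes",D.inv().apply(np.array([x,y,z])-p)/1000)
E
python3 go.py 657 -187 120 1.29
```

```text
t 1.0 pos [ 470.7647 -353.1165  226.1021] rot [-3.1394 -0.0015  1.2921] F [ 1.0527 -0.7891  0.3863] open 0.8004534389103272
shift tool [m] [0.2108 0.1336 0.1061] turn [-0.0021 -0.0015  0.0021] shift in final axes [0.2112 0.1329 0.1061]
```

{"name": "play_rows", "arguments": {"moves": [[0.0265,0.0167,0.013,0,0,0,80],[0.0265,0.0167,0.013,0,0,0,80],[0.0265,0.0167,0.013,0,0,0,80],[0.0265,0.0167,0.013,0,0,0,80],[0.0265,0.0167,0.013,0,0,0,80],[0.0265,0.0167,0.013,0,0,0,80],[0.0265,0.0167,0.013,0,0,0,80],[0.0265,0.0167,0.013,0,0,0,80]]}}

```text
t: 1.8
eef_pos: [663.2, -176.0, 120.0]
tcp_rot: [-3.142, -0.0, 1.297]
ft_force: [0.4, -0.9, -0.1]
opening: 0.804
```

```bash
python3 go.py 657 -187 70 1.29
```

```text
t 1.8 pos [ 663.2449 -175.993   119.9519] rot [-3.1416 -0.0002  1.297 ] F [ 0.3772 -0.8578 -0.1229] open 0.8037313879581107
shift tool [m] [-0.0123 -0.003   0.0499] turn [-0.     -0.0002  0.007 ] shift in final axes [-0.0123 -0.003   0.05  ]
```

{"name": "play_rows", "arguments": {"moves": [[-0.0123,-0.003,0,0,0,0.007,80],[0,0,0,0,0,0,80],[0,0,0.02,0,0,0,80],[0,0,0.02,0,0,0,80],[0,0,0,0,0,0,80]]}}

```text
t: 2.3
eef_pos: [657.7, -184.9, 77.3]
tcp_rot: [-3.14, -0.001, 1.292]
ft_force: [-0.0, -0.2, 0.4]
opening: 0.801
```

```bash
python3 go.py 657 -187 38 1.29; python3 - <<'E'
from h import *
s=read_camera("scene")["img"][:,:,::-1];t=read_camera("top")["img"][:,:,::-1]
a=cv2.resize(s[180:290,140:250],(400,400),interpolation=cv2.INTER_CUBIC)
b=cv2.resize(t[110:220,295:405],(400,400),interpolation=cv2.INTER_CUBIC)
cv2.imwrite("pics/pre.png",np.hstack([a,b]))
E
```

```text
t 2.3 pos [ 657.714  -184.9109   77.2552] rot [-3.1398 -0.0008  1.2924] F [-0.0057 -0.18    0.3507] open 0.8009584707302231
shift tool [m] [-0.0022 -0.      0.0393] turn [-0.0018 -0.0008  0.0024] shift in final axes [-0.0022 -0.0001  0.0393]
```

View pics/pre.png

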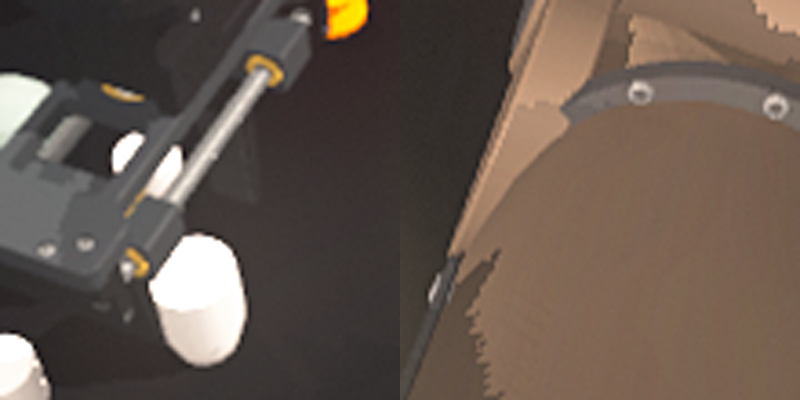

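```bash
python3 - <<'E'
from h import *
s=read_camera("scene")["img"][:,:,::-1].copy()
c=cams()["scene"]
def pr(X):
    q=c["R"]@np.array(X)+c["t"]; return (c["fx"]*q[0]/q[2]+c["cx"],c["fy"]*q[1]/q[2]+c["cy"])
print(-c["R"].T@c["t"])
for z in (63,77,82,141): print(z,pr([657.7,-185,z]),[pr([657.7+k*.961*38,-185-k*.277*38,z]) for k in(1,-1)])
o=cv2.resize(s[100:320,60:340],(764,600),interpolation=cv2.INTER_CUBIC);cv2.imwrite("pics/pre2.png",o)
E
```

```text
[1014.28618131  -22.08300347  561.58833358]
63 (np.float64(192.01196360559442), np.float64(250.59656976660577)) [(np.float64(179.31986116819948), np.float64(269.16482414655997)), (np.float64(203.76942813763986), np.float64(233.39566917734774))]
77 (np.float64(190.69212598467738), np.float64(245.18051073904692)) [(np.float64(177.71870041187066), np.float64(263.8630742922848)), (np.float64(202.6943255047435), np.float64(227.89657489235094))]
82 (np.float64(190.20964574953268), np.float64(243.2006145823073)) [(np.float64(177.13283077598794), np.float64(261.92314774562925)), (np.float64(202.3016514262149), np.float64(225.888067318255))]
141 (np.float64(184.02869987211932), np.float64(217.83660980802497)) [(np.float64(169.60128376618087), np.float64(236.98475345643618)), (np.float64(197.2872698057651), np.float64(200.2397650370851))]
```

View pics/pre2.png

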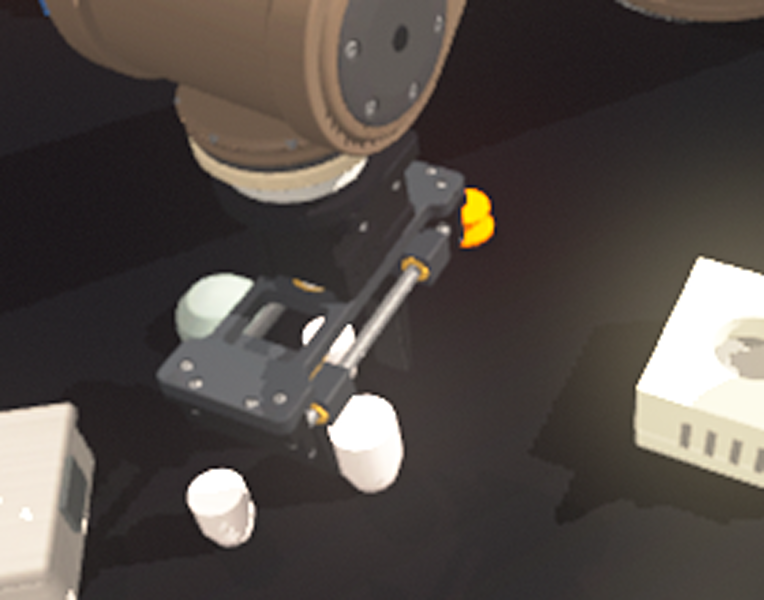

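```bash
python3 - <<'E'
import cv2,numpy as np
o=cv2.imread("pics/pre2.png")[150:550,150:500]
o=(255*(o/255.)**.4).astype(np.uint8);cv2.imwrite("pics/pre3.png",cv2.resize(o,(525,600)))
E
```

```text
(no output)
```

View pics/pre3.png

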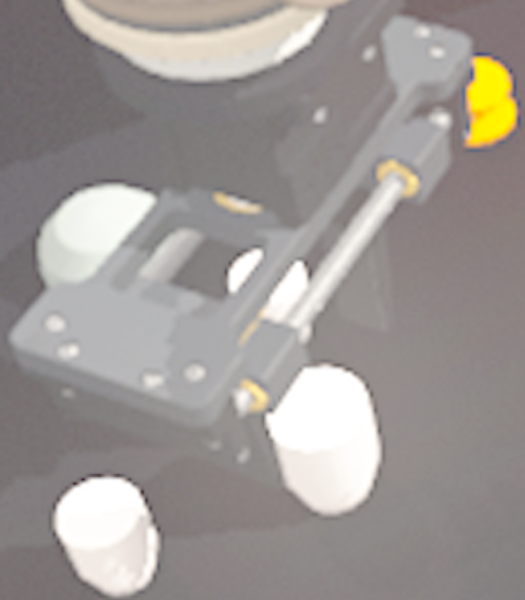

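The near fingertip is at scene pixel (182,274) and the far one at (209,234). The kinematics predict about (184,271) and (209,235), so the robot and camera agree. The capsule lies between the jaws, so I'll descend.

{"name": "play_rows", "arguments": {"moves": [[-0.0022,0,0.02,0,0,0,80],[0,0,0.02,0,0,0,80],[0,0,0,0,0,0,80]]}}

```text
t: 2.75
eef_pos: [660.3, -188.7, 44.1]
tcp_rot: [3.132, 0.0, 1.292]
ft_force: [-0.4, 0.8, 0.9]
opening: 0.8
```

```bash
python3 go.py 657 -187 38 1.29
```

```text
t 2.75 pos [ 660.3434 -188.7425   44.1388] rot [3.1322 0.0002 1.2919] F [-0.3938  0.814   0.9292] open 0.8003650515771403
shift tool [m] [ 0.0008 -0.0038  0.0061] turn [0.0094 0.0002 0.0019] shift in final axes [ 0.0007 -0.0037  0.0061]
```

{"name": "play_rows", "arguments": {"moves": [[0,-0.0035,0.005,0.009,0,0,80],[0,0,0,0,0,0,80]]}}

```text
t: 2.95
eef_pos: [657.5, -188.2, 41.4]
tcp_rot: [3.139, 0.0, 1.292]
ft_force: [-0.6, 0.1, -0.3]
opening: 0.803
```

```bash
python3 go.py 657 -187 38 1.29
```

```text
t 2.95 pos [ 657.5465 -188.2366   41.4035] rot [3.1393 0.0005 1.2916] F [-0.5706  0.1144 -0.2994] open 0.8026376720946533
shift tool [m] [ 0.001  -0.0009  0.0034] turn [0.0023 0.0005 0.0016] shift in final axes [ 0.001  -0.0009  0.0034]
```

{"name": "play_rows", "arguments": {"moves": [[0.001,-0.001,0.003,0,0,0,80],[0,0,0,0,0,0,30],[0,0,0,0,0,0,0],[0,0,0,0,0,0,0],[0,0,0,0,0,0,0],[0,0,0,0,0,0,0],[0,0,0,0,0,0,0]]}}

```text
t: 3.65
eef_pos: [657.9, -187.1, 41.1]
tcp_rot: [3.136, 0.001, 1.292]
ft_force: [0.6, 0.4, -0.2]
opening: 0.415
```

```bash
python3 go.py 657 -187 130 1.29
```

```text
t 3.65 pos [ 657.8606 -187.1331   41.1102] rot [3.1356 0.0008 1.2918] F [ 0.5989  0.4273 -0.2159] open 0.4151954704976463
shift tool [m] [-0.0002 -0.0003 -0.0889] turn [0.0059 0.0008 0.0018] shift in final axes [-0.0001 -0.0009 -0.0889]
```

Gripped at an opening of 0.415, which is 39.5 mm and matches the 40 mm capsule. Lifting.

{"name": "play_rows", "arguments": {"moves": [[0,0,-0.02,0,0,0,0],[0,0,-0.03,0,0,0,0],[0,0,-0.03,0,0,0,0],[0,0,-0.03,0,0,0,0],[0,0,0,0.005,0,0,0]]}}

```text
t: 4.15
eef_pos: [656.6, -186.6, 153.2]
tcp_rot: [-3.138, 0.0, 1.292]
ft_force: [-0.5, -0.1, 0.5]
opening: 0.411
```

```bash
python3 go.py 576.5 41.5 140 1.29; python3 - <<'E'
from h import *
s=read_camera("scene")["img"][:,:,::-1]
cv2.imwrite("pics/lift.png",cv2.resize(s[100:320,60:340],(764,600),interpolation=cv2.INTER_CUBIC))
E
```

```text
t 4.15 pos [ 656.58   -186.6408  153.1829] rot [-3.1385  0.0004  1.2918] F [-0.5411 -0.1165  0.4844] open 0.41106723868561923
shift tool [m] [ 0.1973 -0.1398  0.0135] turn [-0.0031  0.0004  0.0018] shift in final axes [ 0.197  -0.1402  0.0132]
```

View pics/lift.png

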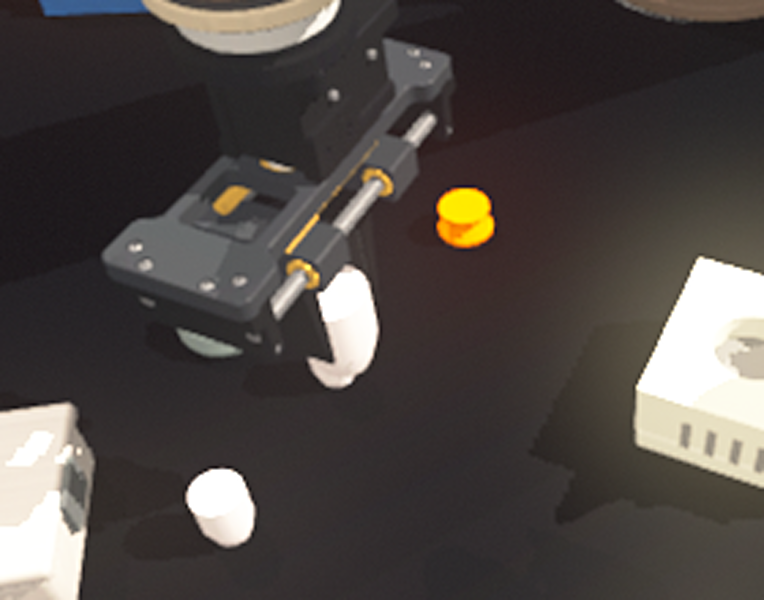

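The capsule is held upright at about (345,325) in the crop. Now carrying it over the well.

{"name": "play_rows", "arguments": {"moves": [[0.025,-0.0175,0,0,0,0,0],[0.025,-0.0175,0,0,0,0,0],[0.025,-0.0175,0,0,0,0,0],[0.025,-0.0175,0,0,0,0,0],[0.025,-0.0175,0,0,0,0,0],[0.025,-0.0175,0,0,0,0,0],[0.02,-0.0175,0,0,0,0,0],[0,0,0,0,0,0,0]]}}

```text
t: 5.0
eef_pos: [578.1, 17.3, 141.9]
tcp_rot: [-3.121, 0.002, 1.289]
ft_force: [0.0, -1.5, -0.6]
opening: 0.41
```

```bash
python3 go.py 576.5 41.5 140 1.29
```

```text
t 5.0 pos [578.0542  17.2821 141.8656] rot [-3.1215  0.0018  1.2888] F [ 0.0457 -1.4978 -0.6204] open 0.4095591512829897
shift tool [m] [ 0.0228 -0.0082  0.002 ] turn [-0.0201  0.0018 -0.0012] shift in final axes [ 0.0228 -0.0082  0.0019]
```

{"name": "play_rows", "arguments": {"moves": [[0.0225,-0.008,0,-0.018,0,0,0],[0,0,0,0,0,0,0],[0,0,0,0,0,0,0]]}}

```text
t: 5.3
eef_pos: [576.1, 41.3, 139.4]
tcp_rot: [-3.137, 0.003, 1.29]
ft_force: [-0.3, 0.1, -1.0]
opening: 0.418
```

```bash
python3 go.py 576.5 41.5 105 1.29
```

```text
t 5.3 pos [576.1008  41.2646 139.3673] rot [-3.1366  0.003   1.2899] F [-0.3496  0.099  -0.9881] open 0.41825337830096143
shift tool [m] [0.0004 0.0005 0.0344] turn [-0.005   0.003  -0.0001] shift in final axes [0.0003 0.0003 0.0344]
```

Lower to TCP z 108 (foot at about 67) and check visually.

{"name": "play_rows", "arguments": {"moves": [[0,0,0.016,-0.004,0,0,0],[0,0,0.015,0,0,0,0],[0,0,0,0,0,0,0]]}}

```text
t: 5.6
eef_pos: [576.6, 38.6, 106.5]
tcp_rot: [-3.14, 0.003, 1.288]
ft_force: [0.4, 0.2, -0.3]
opening: 0.414
```

```bash
python3 go.py 576.5 41.5 84 1.29; python3 - <<'E'
from h import *
s=read_camera("scene")["img"][:,:,::-1]
cv2.imwrite("pics/over.png",cv2.resize(s[140:300,270:450],(675,600),interpolation=cv2.INTER_CUBIC))
E
```

```text
t 5.6 pos [576.6119  38.5828 106.4678] rot [-3.1398  0.0034  1.2882] F [ 0.3902  0.1767 -0.28  ] open 0.4140788671950341
shift tool [m] [ 0.0028 -0.0009  0.0225] turn [-0.0018  0.0034 -0.0018] shift in final axes [ 0.0028 -0.0009  0.0225]
```

View pics/over.png

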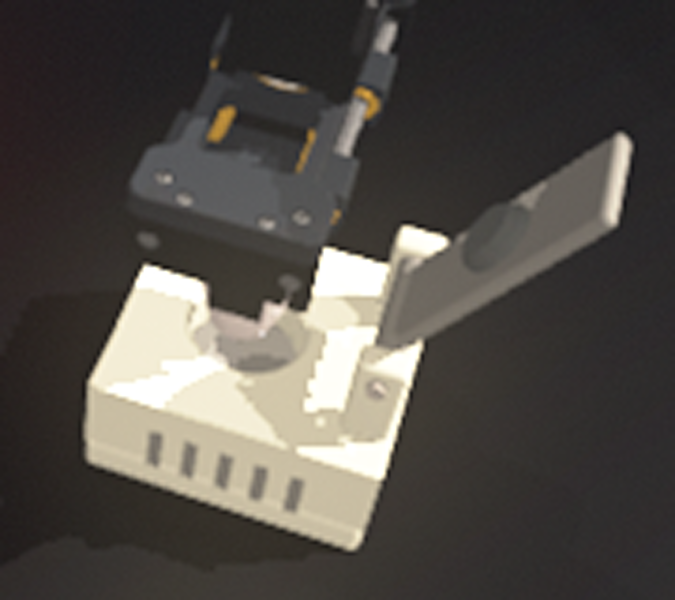

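The foot hangs just above the well mouth at about (245,325) in the crop, with the well centre at (250,338). I'll apply the 3 mm correction and lower.

{"name": "play_rows", "arguments": {"moves": [[0.0028,-0.001,0,0,0,0,0],[0,0,0.008,0,0,0,0],[0,0,0.008,0,0,0,0],[0,0,0,0,0,0,0]]}}

```text
t: 6.05
eef_pos: [577.8, 40.6, 91.6]
tcp_rot: [3.14, 0.003, 1.287]
ft_force: [0.6, -0.5, -1.0]
opening: 0.413
```

```bash
python3 go.py 576.5 41.5 81.5 1.29
```

```text
t 6.05 pos [577.7638  40.5512  91.5619] rot [3.1403 0.0027 1.2868] F [ 0.6299 -0.4883 -0.9941] open 0.4126560177891306
shift tool [m] [ 0.0006 -0.0015  0.0101] turn [ 0.0013  0.0028 -0.0032] shift in final axes [ 0.0006 -0.0015  0.0101]
```

{"name": "play_rows", "arguments": {"moves": [[0.0005,-0.0015,0.005,0,0,0,0],[0,0,0.004,0,0,0,0],[0,0,0,0,0,0,0],[0,0,0,0,0,0,0]]}}

```text
t: 6.45
eef_pos: [576.4, 41.6, 81.7]
tcp_rot: [3.14, 0.003, 1.287]
ft_force: [0.2, 0.0, 0.3]
opening: 0.415
```

```bash
python3 go.py 576.5 41.5 81.5 1.29
```

```text
t 6.45 pos [576.3748  41.5897  81.7287] rot [3.1404 0.0028 1.2871] F [0.1604 0.039  0.2873] open 0.4146730810374825
shift tool [m] [-0.0001  0.0001  0.0002] turn [ 0.0012  0.0028 -0.0029] shift in final axes [-0.0001  0.0001  0.0002]
```

{"name": "play_rows", "arguments": {"moves": [[0,0,0.002,0,0,0,0],[0,0,0,0,0,0,0],[0,0,0,0,0,0,0]]}}

```text
t: 6.75
eef_pos: [576.5, 41.6, 80.1]
tcp_rot: [3.14, 0.003, 1.287]
ft_force: [-1.4, 0.7, 1.2]
opening: 0.413
```

```bash
python3 go.py 576.5 41.5 81.5 1.29;python3 go.py 576.5 41.5 81.5 1.29; python3 - <<'E'
from h import *
s=read_camera("scene")["img"][:,:,::-1]
cv2.imwrite("pics/in.png",cv2.resize(s[140:300,270:450],(675,600),interpolation=cv2.INTER_CUBIC))
E
```

```text
t 6.75 pos [576.4896  41.6318  80.0522] rot [3.1399 0.0027 1.2872] F [-1.4066  0.6702  1.1928] open 0.4127181193139015
shift tool [m] [-0.0001  0.     -0.0014] turn [ 0.0016  0.0027 -0.0028] shift in final axes [-0.0001  0.     -0.0014]
t 6.75 pos [576.4896  41.6318  80.0522] rot [3.1399 0.0027 1.2872] F [-1.4066  0.6702  1.1928] open 0.4127181193139015
shift tool [m] [-0.0001  0.     -0.0014] turn [ 0.0016  0.0027 -0.0028] shift in final axes [-0.0001  0.     -0.0014]
```

View pics/in.png

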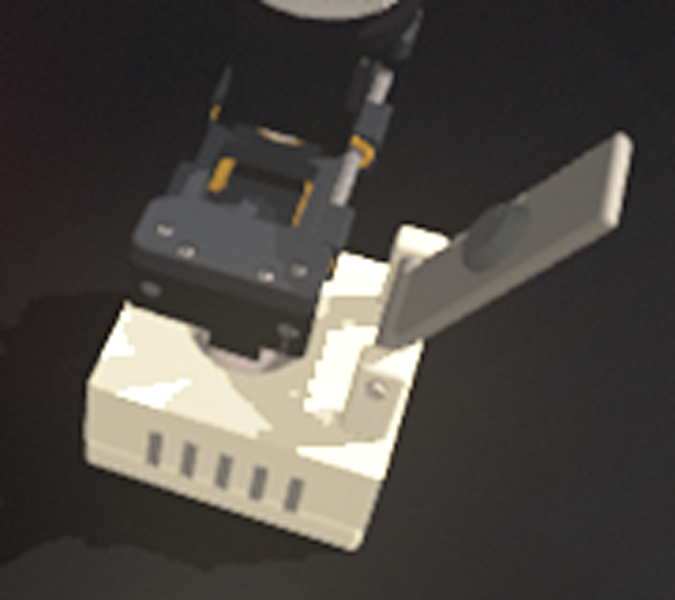

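The capsule is in the well with slight contact force. Release and rise.

{"name": "play_rows", "arguments": {"moves": [[0,0,0,0,0,0,50],[0,0,0,0,0,0,65],[0,0,0,0,0,0,65],[0,0,-0.01,0,0,0,65],[0,0,-0.03,0,0,0,65],[0,0,-0.045,0,0,0,65],[0,0,-0.045,0,0,0,65],[0,0,-0.045,0,0,0,65]]}}

```text
t: 7.6
eef_pos: [574.3, 42.1, 257.9]
tcp_rot: [-3.133, 0.005, 1.287]
ft_force: [0.5, 0.9, 0.1]
opening: 0.652
```

```bash
python3 go.py 576.5 41.5 265 1.29; python3 - <<'E'
from h import *
s=read_camera("scene")["img"][:,:,::-1]
cv2.imwrite("pics/rel.png",cv2.resize(s[140:300,270:450],(675,600),interpolation=cv2.INTER_CUBIC))
E
```

```text
t 7.6 pos [574.3431  42.1043 257.9087] rot [-3.1331  0.0051  1.287 ] F [0.5256 0.8885 0.086 ] open 0.6520729196811172
shift tool [m] [-0.      0.0022 -0.0071] turn [-0.0085  0.0051 -0.003 ] shift in final axes [ 0.      0.0022 -0.0071]
```

View pics/rel.png

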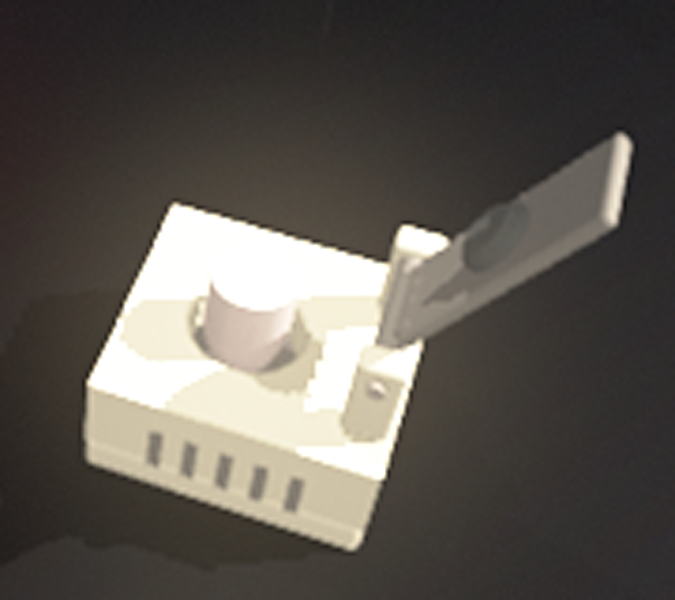

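The capsule stands upright and centred in the well at crop (252,310). Next: close the fingers, pass over the clamp and come down behind it at local y of about 155.

{"name": "play_rows", "arguments": {"moves": [[0.03,0.0005,0,-0.005,0,0,0],[0.03,0,0,0,0,0,0],[0.03,0,0,0,0,0,0],[0.03,0,0,0,0,0,0],[0.03,0,0,0,0,0,0],[0,0,0,0,0,0,0],[0,0,0,0,0,0,0]]}}

```text
t: 8.35
eef_pos: [620.7, 190.7, 274.7]
tcp_rot: [3.123, -0.002, 1.285]
ft_force: [0.3, -0.5, -0.9]
opening: 0.119
```

```bash
python3 go.py 619.4 190.5 194 1.29
```

```text
t 8.35 pos [620.7205 190.6616 274.665 ] rot [ 3.1228 -0.0016  1.2855] F [ 0.3257 -0.518  -0.9005] open 0.11868916710012582
shift tool [m] [-0.0007 -0.0027  0.0806] turn [ 0.0188 -0.0016 -0.0045] shift in final axes [-0.0005 -0.0012  0.0807]
```

{"name": "play_rows", "arguments": {"moves": [[0,-0.001,0.02,0.018,0,0,0],[0,0,0.02,0,0,0,0],[0,0,0.02,0,0,0,0],[0,0,0.018,0,0,0,0],[0,0,0,0,0,0,0]]}}

```text
t: 8.85
eef_pos: [618.2, 186.0, 190.7]
tcp_rot: [-3.137, -0.0, 1.281]
ft_force: [0.3, 0.3, -0.1]
opening: 0.002
```

```bash
python3 go.py 619.4 190.5 190 1.29; python3 - <<'E'
from h import *
s=read_camera("scene")["img"][:,:,::-1]
cv2.imwrite("pics/beh.png",cv2.resize(s[90:300,270:510],(686,600),interpolation=cv2.INTER_CUBIC))
E
```

```text
t 8.85 pos [618.1818 185.9862 190.7366] rot [-3.1372 -0.0004  1.2813] F [ 0.3345  0.3266 -0.0845] open 0.0021933489231791272
shift tool [m] [ 0.0047 -0.0001  0.0007] turn [-0.0044 -0.0004 -0.0087] shift in final axes [ 0.0047 -0.0001  0.0007]
```

View pics/beh.png

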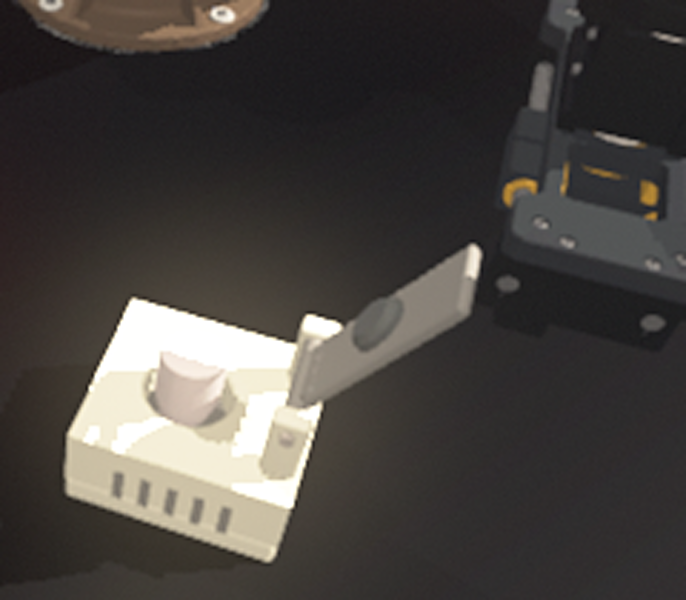

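The finger is right behind the clamp's free end. I'll start pushing toward local -y, which is tool -x.

{"name": "play_rows", "arguments": {"moves": [[-0.012,0,0,-0.004,0,0,0],[-0.012,0,-0.002,0,0,0,0],[-0.012,0,-0.003,0,0,0,0],[-0.012,0,-0.003,0,0,0,0],[-0.012,0,-0.003,0,0,0,0],[-0.012,0,-0.003,0,0,0,0]]}}

```text
t: 9.5
eef_pos: [597.3, 111.8, 210.4]
tcp_rot: [3.136, -0.005, 1.281]
ft_force: [0.2, 3.2, -2.3]
opening: 0.006
```

```bash
cat > loc.py <<'E'
from h import *
s=state();p=s["eef_pos"];r=p[:2]-[576.5,41.5]
print("t %.2f local x %.1f y %.1f z %.1f"%(s["t"],r@[.961,-.277],r@[.277,.961],p[2]),"F",s["ft_force"].round(1),"rot",s["tcp_rot"].round(3))
E
cat > shot.py <<'E'
from h import *
import sys
s=read_camera("scene")["img"][:,:,::-1]
cv2.imwrite("pics/%s.png"%sys.argv[1],cv2.resize(s[90:300,270:510],(686,600),interpolation=cv2.INTER_CUBIC))
E
python3 loc.py;python3 shot.py p1
```

```text
t 9.50 local x 0.5 y 73.3 z 210.4 F [ 0.2  3.2 -2.3] rot [ 3.136 -0.005  1.281]
```

View pics/p1.png

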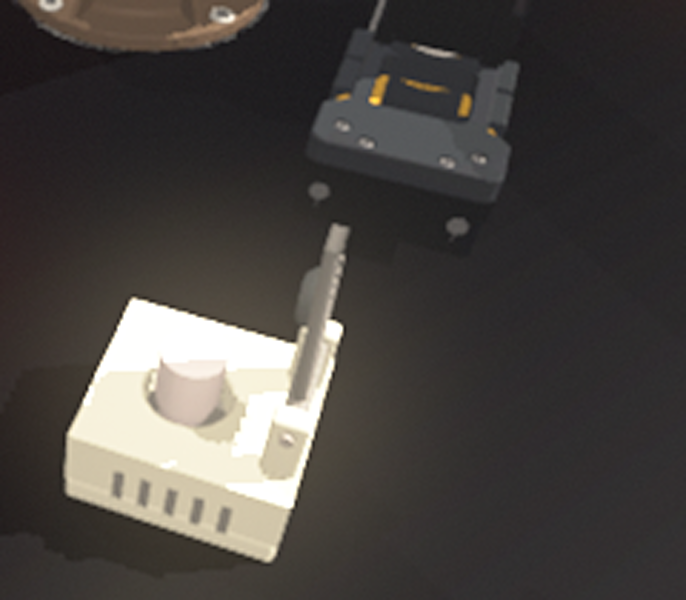

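The clamp now stands nearly vertical at crop (320,310), pushed by 3–4 N. Continuing along the arc.

{"name": "play_rows", "arguments": {"moves": [[-0.01,0,0.004,0,0,0,0],[-0.011,0,0.003,0,0,0,0],[-0.011,0,0.003,0,0,0,0],[-0.01,0,0.004,0,0,0,0],[-0.009,0,0.005,0,0,0,0]]}}

```text
t: 10.05
eef_pos: [581.8, 58.0, 190.9]
tcp_rot: [3.133, -0.006, 1.28]
ft_force: [0.9, 3.3, -0.6]
opening: 0.003
```

```bash
python3 loc.py;python3 shot.py p2
```

```text
t 10.05 local x 0.6 y 17.3 z 190.9 F [ 0.9  3.3 -0.6] rot [ 3.133 -0.006  1.28 ]
```

View pics/p2.png

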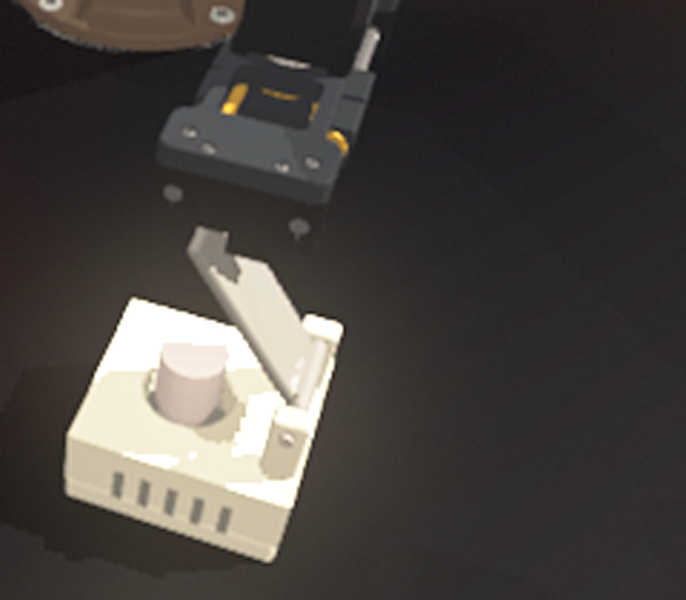

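{"name": "play_rows", "arguments": {"moves": [[-0.007,0,0.007,0,0,0,0],[-0.007,0,0.008,0,0,0,0],[-0.006,0,0.008,0,0,0,0],[-0.005,0,0.008,0,0,0,0],[-0.004,0,0.008,0,0,0,0]]}}

```text
t: 10.6
eef_pos: [572.7, 26.2, 148.2]
tcp_rot: [3.134, -0.004, 1.28]
ft_force: [0.9, 1.2, 2.7]
opening: 0.005
```

```bash
python3 loc.py;python3 shot.py p3
```

```text
t 10.60 local x 0.6 y -15.8 z 148.2 F [0.9 1.2 2.7] rot [ 3.134 -0.004  1.28 ]
```

View pics/p3.png

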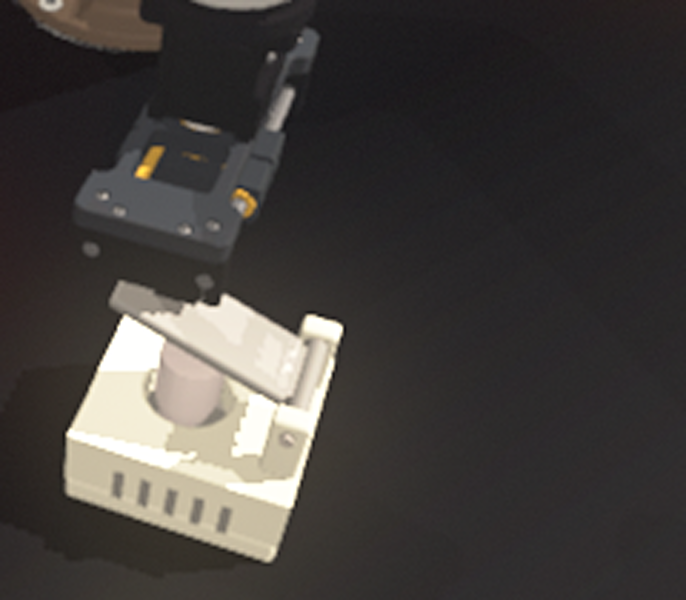

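{"name": "play_rows", "arguments": {"moves": [[-0.004,0,0.008,0,0,0,0],[-0.003,0,0.007,0,0,0,0],[-0.002,0,0.006,0,0,0,0],[0,0,0.005,0,0,0,0]]}}

```text
t: 11.05
eef_pos: [569.7, 16.8, 118.7]
tcp_rot: [3.135, -0.004, 1.28]
ft_force: [-0.5, -2.2, 4.1]
opening: 0.005
```

```bash
python3 loc.py
```

```text
t 11.05 local x 0.3 y -25.6 z 118.7 F [-0.5 -2.2  4.1] rot [ 3.135 -0.004  1.28 ]
```

{"name": "play_rows", "arguments": {"moves": [[0,0,0.004,0,0,0,0],[0,0,0.004,0,0,0,0],[0,0,0.004,0,0,0,0]]}}

```text
t: 11.35
eef_pos: [570.1, 16.4, 112.7]
tcp_rot: [3.132, -0.003, 1.281]
ft_force: [-22.8, 0.4, 69.9]
opening: 0.007
```

```bash
python3 loc.py
```

```text
t 11.35 local x 0.8 y -25.9 z 112.7 F [-22.8   0.4  69.9] rot [ 3.132e+00 -3.000e-03  1.281e+00]
```

The hard stop was reached: 70 N at z 112.7, so the clamp is at a = 0. I'll ease off upward.

{"name": "play_rows", "arguments": {"moves": [[0,0,-0.004,0,0,0,0],[0,0,-0.02,0,0,0,0],[0,0,-0.04,0,0,0,0],[-0.04,0,-0.04,0,0,0,0],[-0.05,0,-0.04,0,0,0,0],[-0.05,0,0,0,0,0,0],[-0.05,0,0,0,0,0,0],[0,0,0,0,0,0,0]]}}

```text
t: 12.15
eef_pos: [516.7, -155.8, 249.4]
tcp_rot: [3.131, -0.001, 1.286]
ft_force: [0.6, -0.2, 0.2]
opening: 0.001
```

```bash
python3 loc.py; python3 - <<'E'
from h import *
s=read_camera("scene")["img"][:,:,::-1];t=read_camera("top")["img"][:,:,::-1]
a=cv2.resize(s[180:290,285:395],(400,400),interpolation=cv2.INTER_CUBIC)
b=cv2.resize(t[150:260,155:265],(400,400),interpolation=cv2.INTER_CUBIC)
cv2.imwrite("pics/fin.png",np.hstack([a,b]))
E
```

```text
t 12.15 local x -2.9 y -206.2 z 249.4 F [ 0.6 -0.2  0.2] rot [ 3.131e+00 -1.000e-03  1.286e+00]
```

View pics/fin.png

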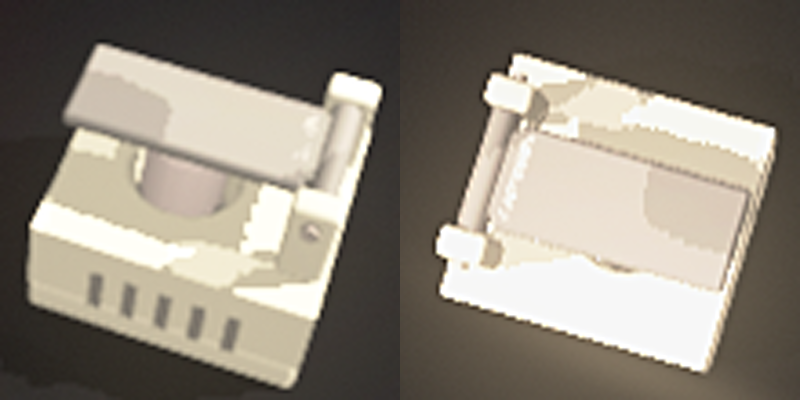

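The scene view shows the clamp lying flat over the capsule, with its end edge from (100,45) to (68,118) in the left crop. I'll triangulate the end's height.

```bash
python3 - <<'E'
from h import *
k=400/110
S=lambda x,y:((x+.5)/k+284.5,(y+.5)/k+179.5)
T=lambda x,y:((x-400+.5)/k+154.5,(y+.5)/k+149.5)
def loc(p): r=p[:2]-[576.5,41.5]; return np.round([r@[.961,-.277],r@[.277,.961],p[2]],1)
for n,a,b in(("far end",S(100,45),T(722,288)),("near end",S(66,115),T(748,188)),("deck corner",S(30,232),T(775,130)),("near post top outer",S(337,222),T(530,80))):
    p,e=tri(a,b); print(n,loc(p),round(e,2))
E
```

```text
far end [-23.8 -54.7  96.9] 3.09
near end [ 23.6 -53.8  96.7] 1.29
deck corner [ 59.1 -55.4  53.4] 0.93
near post top outer [41.9 63.5 99.1] 16.82
```

The clamp end's upper face measures z = 97, and with the deck reading 53–56 instead of 60 the bias-corrected value is about 101, so shut at 100. I'll wait a second to make sure it stays.

{"name": "play_rows", "arguments": {"moves": [[0,0,0,0,0,0,0],[0,0,0,0,0,0,0],[0,0,0,0,0,0,0],[0,0,0,0,0,0,0],[0,0,0,0,0,0,0],[0,0,0,0,0,0,0],[0,0,0,0,0,0,0],[0,0,0,0,0,0,0]]}}

```text
t: 13.05
eef_pos: [518.6, -147.3, 247.8]
tcp_rot: [3.134, -0.003, 1.295]
ft_force: [0.3, -0.1, 0.2]
opening: 0.005
```

```bash
python3 - <<'E'
from h import *
s=read_camera("scene")["img"][:,:,::-1]
a=cv2.resize(s[180:290,285:395],(400,400),interpolation=cv2.INTER_CUBIC)
o=cv2.imread("pics/fin.png")[:,:400]
print("diff",np.abs(a.astype(int)-o).mean(), (np.abs(a.astype(int)-o).max(2)>40).sum())
cv2.imwrite("pics/scene_end.png",s)
E
python3 -c "
from cell import *
print(job_done())"
```

```text
diff 1.2722104166666666 480
the job is handed in; nothing more can be done
None
```

View pics/scene_end.png

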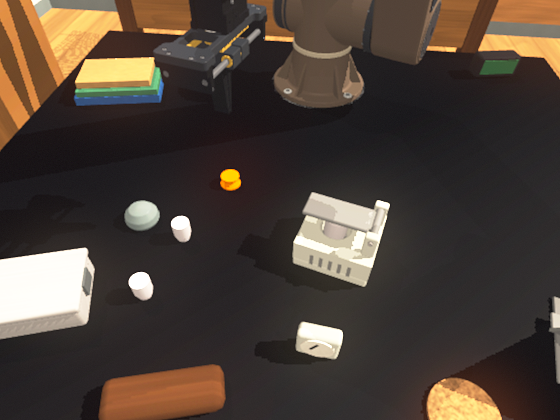

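The largest of the three cups, the capsule, is standing narrow end down in the diffuser's cradle, with the clamp pressed shut over it. I handed the job in at about 13 s. `job_done()` gives no verdict, so I don't know how it was judged.

**What I did:** I gripped the capsule at its 40 mm section, lowered it into the well and released it. I then swung the clamp over from behind with closed fingers and pressed it until it hit its stop. The last press read about 70 N downward and 23 N sideways at the wrist, through the fingertips and under the 120 N limit. I then backed the arm well clear.

**What the last checks showed:**
- **Clamp angle:** the clamp end's upper face measured z ≈ 97 mm against 100 expected. The cameras read 3–7 mm low on the deck as well, so this fits a shut clamp. The image check is only good to a few mm; the hard stop felt at the fingertips is the stronger evidence.
- **Staying shut:** a picture taken about 1 s after the arm backed off showed the clamp still shut, with only a small difference from the one before (mean 1.3 grey levels; 480 of 160,000 pixels changed clearly, which I did not trace).
- **Capsule home:** its final depth was not measured directly. It was centred and upright before the clamp came over, and is visible under the clamp.
- **Disagreement:** one rough measurement, on a hinge post, did not match between the two views (17 mm apart), and I disregarded it.

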